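Index the mandrel turret and put the barrel mandrel away

ROBOT

A 6-joint arm with a two-finger parallel gripper is mounted at the origin on the work surface. World frame = base frame: x ahead of the robot, y to its left, z up, the work surface at z = 0. Lengths are in m, angles in rad, forces in N, time in s.
With the tool pointing down it reaches from about 0.275 to 0.75 m from the base axis. Payload 10.2 kg.
Tool frame: the origin (TCP) lies at the very end of the fingers, on their centre line; the grasp point (between the pads) lies 19 mm behind it; z points along the fingers, y is the line along which they close (so a half turn about z gives the same grasp; the last joint's range is limited). The gripper opens to 88 mm and grips with 3 to 60 N. Pads are 18 mm wide; open, the fingers measure 123 mm over their backs; the gripper's body (75 mm by 187 mm) begins 45 mm behind the grasp point.
Start: joints at [-1.356, 0.313, 1.498, -0, 1.331, -0.223], TCP at [0.223, -0.475, 0.239] pointing down, gripper open.
Joint ranges: [-2.94, 2.94], [-0.97, 2.17], [0.19, 2.56], [-1.23, 4.37], [0.02, 3.11], [-2.88, 2.88]. Speed limits (rad/s): [2.39, 2.39, 3.01, 3.14, 3.14, 3.14].

INTERFACE

Orientations are given as a unit quaternion [x, y, z, w].
In Python, from workcell import movep, line_to, move_j, set_gripper, sleep, inverse_kinematics, observe, camera, camera_info, PlanningError, finish_job gives the robot as it stands. Calls block until the motion is done:
- movep(position, orientation): joint-space move of the TCP to a pose.
- line_to(position, ori=None, v=0.15, threshold=None): straight line of the TCP; ori=None keeps the orientation; v is the mean speed in m/s. With threshold (N) it stops when the force on the tool has changed by that much, and returns True; else False.
- move_j(angles): joint-space move.
- set_gripper(opening): finger opening in m; the grip force is fixed at half the most; returns when the fingers have stopped.
- sleep(seconds).
- inverse_kinematics(position, orientation): joint angles nearest the present ones, or None.
- observe(): the state.
- camera(name): name is "scene" or "top" or "wrist"; returns (picture, depth): 400x640x3 uint8, red, green, blue; 400x640 float32, m along the optical axis (not along the pixel's ray), 0 where there is no reading.
- camera_info(name): a dict with "fx", "fy", "cx", "cy" (pixels), "origin" and "orientation" of the camera in the world. Camera axes: x right, y up, looking along -z (the intrinsics and any distortion apply to the point x, -y, -z); pixel columns grow to the right and rows downward; lengths in m; the calibration is good to about 2 mm. A picture is of the moment at which its call begins: read the wrist's pose just before it. camera_info takes no time and is no camera call; for the wrist camera it gives the pose at the moment of the call.
A pose or a line that the arm cannot do raises PlanningError and nothing moves.
- finish_job(): hands the job in; it is judged then, once.
The state is a dict: "clock": time; "joint_positions": joint angles; "joint_velocities": joint speeds; "joint_torque": joint torques, N m; "ee_pos": TCP position; "tcp_rot": TCP orientation; "ft_force": force on the tool from outside, world axes, zero at the start; "wrist_torque": the same for the moment, N m; "width": finger opening in m; "grip_force": force on a finger pad.
Only numpy, scipy, OpenCV 4.12 (cv2) and the standard library are available. Lean on these libraries where they do the work, as an engineer would, in place of code of your own. Each camera call takes 0.05 s, during which the arm holds its last target. There are 200 camera calls.

TASK

Turn the bench turret by its upright handle until the barrel-headed dent mandrel stands at the front, in line with the pointer, then unscrew it (a quarter turn anticlockwise) and lift it out. Lay it down on its side on the felt pad and let go of it, then take it again across its shank and lay it flat and lengthwise in the long compartment of the tray. Do not drop it, leave the ball and cone mandrels screwed into the turret, and leave the jar, mouthpiece and tape roll where they are.

Things in the scene. Friction and masses are not known exactly. Their poses are not given: they have to be found in the camera images.
- stand: Fixed grey round stand of the turret, 224 mm across; origin on the bench on the turret's vertical axis, z up. Its front is its own -x side (roughly towards the robot), where a 10 mm square steel pointer post, 37 mm high, stands 105 mm from the axis.
- front (a point): Fixed point of the stand: where the foot of a mandrel is when it stands exactly at the front, in line with the pointer: 70 mm from the axis along the stand's -x, 30.5 mm above the bench.
- keeper (a point): Point on the back of the stand's keeper, 94 mm from the axis on the side away from the front: a fixed dark flat arc, 84 to 104 mm from the axis, 51 to 56 mm above the bench. It overhangs the rims of the mandrels' flanges all round, except for a gap of 40 degrees either side of the front: only a mandrel at the front can be lifted out.
- rotor: Aluminium turret plate, 194 mm across, turns both ways (150 degrees or more) about the stand's axis; stiff bearing (0.35 N m), stays where left, no detents. Origin on the axis, 20 mm above the bench, z up; upper face 10 mm higher. Three sockets (collars 43 mm across, 11 mm high) 70 mm from the axis, at 0, +120, -120 degrees from its +x, hold the mandrels; the handle stands on its -x side.
- handle (a point): Middle of the black grip (18 mm thick, 45 mm long, upright, round) of the turret's handle, on a 12 mm steel stem fixed to the plate 60 mm from the axis, half way between two of the sockets (65 mm from each mandrel there). The grip's top is 20 mm above this point; this point is 115 mm above the bench.
- barrel: The mandrel to put away: steel, 125 mm long, about 0.25 kg, upright in one of the two sockets beside the handle. Origin under its foot (30.5 mm above the bench when screwed in), z towards its head, x along its foot bar. Foot: bar 32 x 12 x 5 mm and 18 mm spigot; square flange 36 x 36 mm at z = 11 to 17 mm; round shank 14 mm thick, 17 to 95 mm; head a straight cylinder 28 mm thick, 95 to 125 mm.
- barrel_mid (a point): Point on the barrel mandrel's axis, on the shank, 60 mm from the foot (within 10 mm of its centre of mass).
- barrel_head (a point): Middle of the barrel mandrel's head, on its axis, 110 mm from the foot. Quarter-turn thread: turned anticlockwise seen from above by 70 to 90 degrees relative to the turret plate (it does not rise, little resistance, stop at about 97) it comes free and lifts straight out; unturned it cannot be lifted. At the start its x axis is within 5 degrees of the rotor's x axis.
- ball: Mandrel like the barrel one but with a 34 mm ball for a head, 125 mm high; stays in its socket. Origin under its foot, z up.
- cone: Mandrel like the others with a cone head (32 mm wide below, 10 mm at the tip), 125 mm high, in the socket opposite the handle; stays in its socket. Origin under its foot, z up.
- felt: Fixed felt pad 220 (its x) x 150 (its y) x 4 mm thick on the bench, free on top; origin under its centre.
- tray: Fixed grey tray, 176 (its x) x 156 (its y) mm outside, walls 28 mm high above the bench and 4 to 5 mm thick, floor 5 mm thick; origin under its centre. On its +y side one long compartment, 166 (x) x 88 (y) mm inside; on its -y side two short ones with small fittings.
- slot (a point): Centre of the floor of the tray's long compartment; the compartment's length runs along the tray's x axis.
- jar: Glass jar 48 mm wide, 60 mm high, on the bench beyond the felt; leave alone. Origin under it.
- mouthpiece: Black saxophone mouthpiece standing on end, 28 mm wide, 85 mm high; leave alone. Origin under it.
- tape: Roll of tape lying flat, 84 mm wide, 25 mm high; leave alone. Origin under it.
There are look-alikes about, which are no part of the job. Several things have the shape of the stand; the one meant has the colours described above.

How it is judged:
On the way, in this order (a step that is already met when the one before it is completed fails the run):
1. the barrel mandrel stands upright in its socket at the front, within 22 mm of the point in line with the pointer (horizontal distance between barrel and front below 0.022 m and angle between barrel's own z axis and vertical below 0.15 rad and height (world z) of barrel below 0.034 m), for 0.2 s.
2. it is unscrewed and lifted out of its socket (height (world z) of barrel above 0.045 m), for 0.1 s.
3. it lies on its side on the felt pad, let go and at rest (angle between barrel's own z axis and vertical above 1.4 rad and height (world z) of barrel_mid below 0.032 m and linear speed of barrel below 0.02 m/s and contact force between the fingers and barrel below 0.3 N and x of barrel_mid in the frame of felt between -0.11 and 0.11 m and y of barrel_mid in the frame of felt between -0.075 and 0.075 m), for 0.3 s.
At the end, for the whole second after the job is handed in: The barrel mandrel lies flat (within 7 degrees of level) on the floor of the tray's long compartment, lengthwise (within 29 degrees), either end first, let go and at rest; the ball and cone mandrels still stand upright in their sockets (angle between barrel's own z axis and vertical above 1.45 rad and height (world z) of barrel_mid below 0.032 m and angle between the z axis of barrel and the x axis of tray, either way round below 0.5 rad and linear speed of barrel below 0.02 m/s and contact force between the fingers and barrel below 0.3 N and x of barrel_mid in the frame of tray between -0.06 and 0.06 m and y of barrel_mid in the frame of tray between -0.01 and 0.07 m and height (world z) of each of ball, cone below 0.036 m and angle between each of ball, cone's own z axis and vertical below 0.2 rad); the robot touches nothing.
It fails at once if the barrel mandrel is dropped or thrown (faster than 1.3 m/s) (linear speed of barrel above 1.3 m/s).
It fails at once if the ball or cone mandrel leaves its socket (height (world z) of any of ball, cone above 0.045 m).
It fails at once if the jar, mouthpiece or tape roll is moved by more than 30 mm (distance of any of jar, mouthpiece, tape from where it was at the start of the episode above 0.03 m).
It also fails if it takes over 72 s, if anything falls off the work surface, if the arm or the gripper's body presses on something with over 40 N, if the wrist force passes 120 N, or if a joint passes its speed limit or range.

## Working session

There is one attempt and no reset: what is moved stays moved. The work goes in short steps, each a Python script; the robot and the scene stay as the last script left them, time stands still between calls to the robot, and variables do not carry over. Pictures are saved under pics/ and viewed, at most 10 in all, crops included, and the job is handed in when it is done.

```bash
mkdir -p pics; ls
python3 - <<'E'
from workcell import *
import cv2, numpy as np
for n in ("top","scene"):
    p,d=camera(n); cv2.imwrite(f"pics/{n}0.png",p[:,:,::-1]); np.savez(f"{n}0.npz",p=p,d=d); print(n,camera_info(n))
print(observe())
E
```

```text
pics
top {'fx': 513.5872345105404, 'fy': 513.5872345105404, 'cx': 325.5029152130362, 'cy': 201.54214952069393, 'origin': array([0.24606261, 0.12790889, 1.70593362]), 'orientation': array([-0.06684693,  0.06269497,  0.70859904, -0.69963436])}
scene {'fx': 411.0120440745134, 'fy': 411.0120440745134, 'cx': 320.47602889056395, 'cy': 197.8369674593523, 'origin': array([1.26517366, 0.44760044, 0.89854208]), 'orientation': array([0.20865809, 0.32269707, 0.78634367, 0.48372723])}
{'clock': 0.1, 'joint_positions': array([-1.35641918e+00,  3.13362856e-01,  1.49830933e+00, -5.38155271e-06,
        1.33098823e+00, -2.23432087e-01]), 'joint_velocities': array([-0.00243035, -0.00100639, -0.00111617,  0.00077425,  0.00074582,
        0.00029263]), 'joint_torque': array([ 2.44198367e-03, -4.02807498e+01, -2.52645904e+01,  6.94957143e-02,
        3.41479853e-02, -4.71412034e-05]), 'ee_pos': array([ 0.2225058 , -0.47529508,  0.23825375]), 'tcp_rot': array([ 9.76135631e-01,  2.17161104e-01, -1.96300375e-07, -5.33883977e-04]), 'ft_force': array([ 0.64946225, -0.30679479, -0.22389726]), 'wrist_torque': array([0.01200047, 0.01245359, 0.02439365]), 'grip_force': 0.0, 'width': 0.08815596175573738}
```

View pics/top0.png

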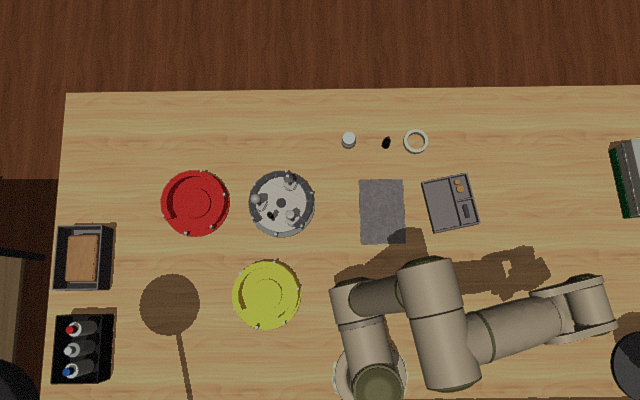

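View pics/scene0.png

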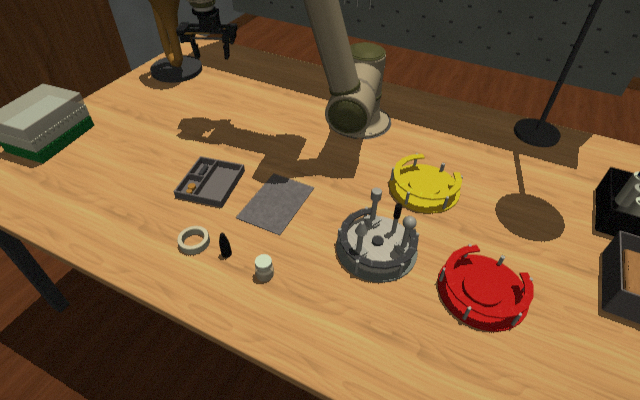

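The grey turret is at top (281,203) and scene (378,245). The felt is at top (382,211) and the tray at (450,203). The mandrels look small here, so I'll enlarge the turret in both views and measure the felt and tray.

```bash
cat > h.py <<'E'
from workcell import *
import cv2, numpy as np
from scipy.spatial.transform import Rotation as R
def cloud(d,ci):
    v,u=np.mgrid[:d.shape[0],:d.shape[1]]
    P=np.stack([(u-ci['cx'])/ci['fx']*d,-(v-ci['cy'])/ci['fy']*d,-d],-1)
    return P@R.from_quat(ci['orientation']).as_matrix().T+ci['origin']
def ray(u,v,z,ci):
    r=R.from_quat(ci['orientation']).apply([(u-ci['cx'])/ci['fx'],-(v-ci['cy'])/ci['fy'],-1])
    return ci['origin']+r*(z-ci['origin'][2])/r[2]
def proj(X,ci):
    c=R.from_quat(ci['orientation']).inv().apply(np.asarray(X)-ci['origin'])
    return np.array([ci['cx']-c[0]/c[2]*ci['fx'],ci['cy']+c[1]/c[2]*ci['fy']])
def down(a): # tool down, tool y axis (closing) at world angle a
    y=np.array([np.cos(a),np.sin(a),0]); z=np.array([0,0,-1.]); x=np.cross(y,z)
    return R.from_matrix(np.stack([x,y,z],1)).as_quat()
E
python3 - <<'E'
from h import *
T=np.load("top0.npz");S=np.load("scene0.npz");ct=camera_info("top");cs=camera_info("scene")
a=cv2.resize(T['p'][163:243,241:321],(400,400),interpolation=cv2.INTER_CUBIC)
b=cv2.resize(S['p'][180:280,328:428],(400,400),interpolation=cv2.INTER_CUBIC)
cv2.imwrite("pics/c1.png",np.hstack([a,b])[:,:,::-1])
P=cloud(T['d'],ct); p=T['p'].astype(int)
print("table z",np.median(P[100:120,100:250,2]))
def box(m,z,name):
    c=max(cv2.findContours(m.astype(np.uint8),0,2)[0],key=cv2.contourArea)
    q=np.array([ray(u,v,z,ct)[:2] for u,v in c[:,0]+0.0],np.float32)
    print(name,cv2.minAreaRect(q), "area",cv2.contourArea(c))
sat=p.max(2)-p.min(2)
g=(sat<25)
M=np.zeros(g.shape,bool);M[165:255,340:415]=1
box(g&M,0.004,"felt")
M[:]=0;M[165:240,415:490]=1
box(g&M&(P[:,:,2]>.0),0.02,"tray")
# turret: ring contour
M[:]=0;M[160:245,240:322]=1
m=g&M&(P[:,:,2]>0.01)
c=max(cv2.findContours(m.astype(np.uint8),0,2)[0],key=cv2.contourArea)
q=np.array([ray(u,v,.05,ct)[:2] for u,v in c[:,0]+0.0],np.float32);print("stand",cv2.minEnclosingCircle(q))
# high blobs
for Q,ci,n in((P,ct,'top'),(cloud(S['d'],cs),cs,'scene')):
    ctr=np.array(cv2.minEnclosingCircle(q)[0])
    near=np.linalg.norm(Q[:,:,:2]-ctr,axis=2)<.12
    k,l,st,ce=cv2.connectedComponentsWithStats((near&(Q[:,:,2]>.1)).astype(np.uint8))
    for i in range(1,k):
        if st[i,4]>3:
            s=Q[l==i]; print(n,"blob",ce[i],st[i,4],s[:,:2].mean(0),s[:,2].max(), (T if n=='top' else S)['p'][l==i].mean(0).astype(int))
    k,l,st,ce=cv2.connectedComponentsWithStats((near&(Q[:,:,2]<.2)&(Q[:,:,2]>.034)&(Q[:,:,2]<.045)).astype(np.uint8))
    for i in range(1,k):
        if 3<st[i,4]<60: print(n,"post?",ce[i],st[i,4],Q[l==i].mean(0))
E
```

```text
table z -0.0012873463533709106
felt ((0.5274465680122375, -0.05206167697906494), (0.21926043927669525, 0.14853280782699585), 1.0365242958068848) area 2741.0
tray ((0.5510234832763672, -0.2785760760307312), (0.17715372145175934, 0.16032208502292633), 11.241569519042969) area 2415.5
stand ((0.5526496767997742, 0.28478124737739563), 0.11173859238624573)
top blob [287.83561644 177.83561644] 73 [0.61434086 0.2525471 ] 0.15669792825802165 [92 89 84]
top blob [255.05319149 198.12765957] 94 [0.54873776 0.3529461 ] 0.16228771673747122 [117 114 108]
top blob [269.86486486 214.67567568] 37 [0.49965035 0.30910035] 0.14259746662464456 [38 36 34]
top blob [290.04109589 214.45205479] 73 [0.49560516 0.24444009] 0.162138967598509 [136 133 126]
top post? [283.75  182.875] 8 [0.61958327 0.2736097  0.04266554]
top post? [293.  181.6] 5 [0.62365087 0.24294739 0.04200363]
top post? [266.5  184.25] 4 [0.61721423 0.33168518 0.03580332]
top post? [292.92307692 187.84615385] 13 [0.6030193  0.24339455 0.0393481 ]
top post? [285.6 188.2] 5 [0.60233615 0.26778568 0.0384537 ]
top post? [290.25 196.  ] 4 [0.576115
[... 759 characters left out ...]
13483] 89 [0.50553901 0.30918864] 0.1360367094090157 [24 20 16]
scene blob [408.57803468 223.55491329] 173 [0.55720495 0.35261661] 0.15889593554051618 [107 103  92]
scene blob [360.78231293 229.55782313] 147 [0.62419946 0.25314677] 0.1569777841219937 [91 89 80]
scene post? [372.35416667 223.85416667] 48 [0.51006614 0.2497403  0.03922571]
scene post? [393.44444444 230.11111111] 9 [0.50485044 0.3100472  0.03911975]
scene post? [398.23809524 250.16666667] 42 [0.56628216 0.34460361 0.04019244]
scene post? [365.3 253.7] 10 [0.61784284 0.27179805 0.04156777]
scene post? [356.18181818 265.45454545] 11 [0.66183642 0.26473067 0.03965152]
scene post? [400.6 267.9] 10 [0.61752092 0.36837098 0.03988583]
```

View pics/c1.png

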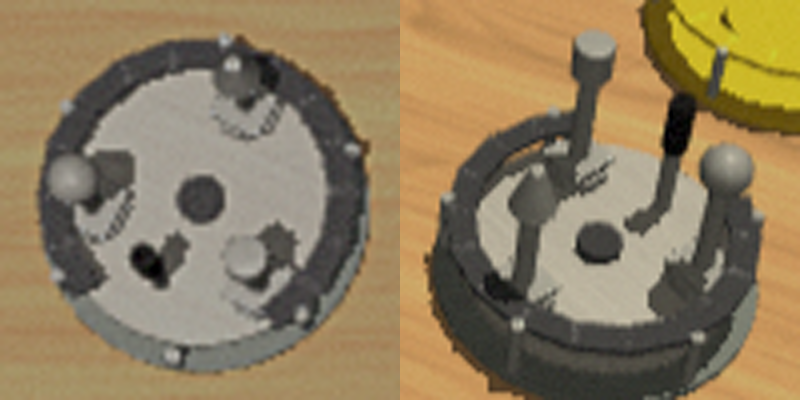

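The crop shows the barrel at top px (290,214), the ball at (255,198), the cone at (288,178) and the handle at (270,215). The pointer is at (276,234), in the keeper gap. The head centroid puts the axis at about (0.556,0.284). The barrel is at 213.5° and the pointer at 169.6°, so the turret turns about 44° clockwise. Next I'll check IK along the plan.

```bash
cat >> h.py <<'E'
C=np.array([.556,.2838])
def pol(r,deg): return C+r*np.array([np.cos(np.radians(deg)),np.sin(np.radians(deg))])
def tilt(az,phi): # tool z leans phi from straight down towards azimuth az (rad), closing horizontal, 90 deg from az
    z=np.array([np.sin(phi)*np.cos(az),np.sin(phi)*np.sin(az),-np.cos(phi)]); y=np.array([-np.sin(az),np.cos(az),0.])
    return R.from_matrix(np.stack([np.cross(y,z),y,z],1))
def flip(q): return (R.from_quat(q)*R.from_euler('z',np.pi)).as_quat()
def tcp(g,q): return np.asarray(g)+.019*R.from_quat(q).apply([0,0,1])
E
python3 - <<'E'
from h import *
np.set_printoptions(precision=2,suppress=True)
def t(n,g,q):
    for f in (q,flip(q)): print(n,inverse_kinematics(tcp(g,f),f))
D=np.radians
for a in(153.5,109.5): t(f"handle{a}",[*pol(.06,a),.124],down(D(a)))
F=[*pol(.07,169.6),.142]; print(F)
for a in range(0,180,30): t(f"unscrew{a}",F,down(D(a)))
for phi in(35,40):
  for az in (11.5,-20,31):
    t(f"sock{phi},{az}",F,tilt(D(az),-D(phi)).as_quat())
    t(f"sockhi{phi},{az}",[F[0],F[1],.3],tilt(D(az),-D(phi)).as_quat())
  for az in(0,-6): t(f"felt{phi},{az}",[.478,-.052,.022],tilt(D(az),D(90-phi)).as_quat())
E
```

```text
handle153.5 [ 0.36  0.58  1.46 -0.    1.1  -2.32]
handle153.5 [ 0.36  0.58  1.46 -0.    1.1   0.82]
handle109.5 [ 0.38  0.67  1.3  -0.    1.17 -1.53]
handle109.5 [ 0.38  0.67  1.3  -0.    1.17  1.61]
[np.float64(0.48714999704306305), np.float64(0.29643634016753917), 0.142]
unscrew0 [ 0.34  0.52  1.51 -0.    1.11  0.34]
unscrew0 [ 0.34  0.52  1.51 -0.    1.11 -2.8 ]
unscrew30 [ 0.34  0.52  1.51 -0.    1.11 -0.18]
unscrew30 None
unscrew60 [ 0.34  0.52  1.51 -0.    1.11 -0.71]
unscrew60 [ 0.34  0.52  1.51 -0.    1.11  2.44]
unscrew90 [ 0.34  0.52  1.51 -0.    1.11 -1.23]
unscrew90 [ 0.34  0.52  1.51 -0.    1.11  1.91]
unscrew120 [ 0.34  0.52  1.51 -0.    1.11 -1.75]
unscrew120 [ 0.34  0.52  1.51 -0.    1.11  1.39]
unscrew150 [ 0.34  0.52  1.51 -0.    1.11 -2.28]
unscrew150 [ 0.34  0.52  1.51 -0.    1.11  0.86]
sock35,11.5 [ 0.31  0.83  1.08  0.07  1.84 -1.46]
sock35,11.5 [0.31 0.83 1.08 0.07 1.84 1.68]
sockhi35,11.5 [ 0.31  0.72  0.87  0.08  2.16 -1.43]
sockhi35,11.5 [0.31 0.72 0.87 0.08 2.16 1.71]
sock35,-20 [ 0.21  0.75  1.22  0.31  1.69 -1.05]
sock35,-20 [0.21 0.75 1.22 0.31 1.69 2.0
[... 550 characters left out ...]
31 0.88 1.02 0.08 1.94 1.68]
sockhi40,11.5 [ 0.31  0.76  0.82  0.09  2.25 -1.43]
sockhi40,11.5 [0.31 0.76 0.82 0.09 2.25 1.71]
sock40,-20 [ 0.2   0.79  1.19  0.35  1.77 -1.06]
sock40,-20 [0.2  0.79 1.19 0.35 1.77 2.08]
sockhi40,-20 [ 0.2   0.66  1.    0.39  2.07 -0.93]
sockhi40,-20 [0.2  0.66 1.   0.39 2.07 2.21]
sock40,31 [ 0.38  0.89  0.99 -0.11  1.95 -1.73]
sock40,31 [ 0.38  0.89  0.99 -0.11  1.95  1.41]
sockhi40,31 [ 0.38  0.78  0.78 -0.13  2.26 -1.78]
sockhi40,31 [ 0.38  0.78  0.78 -0.13  2.26  1.36]
felt40,0 [-0.56  0.59  2.35  2.47  0.71  1.73]
felt40,0 [-0.56  0.59  2.35  2.47  0.71 -1.41]
felt40,-6 [-0.5   0.59  2.36  2.66  0.69  1.69]
felt40,-6 [-0.5   0.59  2.36  2.66  0.69 -1.45]
```

Run:
```python
from h import *
np.set_printoptions(precision=3,suppress=True)
D=np.radians
F=[*pol(.07,169.6),.142]
for phi in(25,35,40):
  for az in (11.5,31):
    for z in (.142,.3):
      q=flip(tilt(D(az),D(phi)).as_quat()); print("sock",phi,az,z,inverse_kinematics(tcp([*F[:2],z],q),q))
  for az in(-12,-6):
    for x in(.5,.54):
      q=flip(tilt(D(az),-D(90-phi)).as_quat()); print("felt",phi,az,x,inverse_kinematics(tcp([x,-.052,.022],q),q))
q=flip(down(D(153.5))); h=pol(.06,153.5)
set_gripper(.06)
movep(tcp([*h,.25],q),q)
p,d=camera("wrist"); ci=camera_info("wrist"); cv2.imwrite("pics/w1.png",p[:,:,::-1]); np.savez("w1.npz",p=p,d=d,o=ci['origin'],q=ci['orientation'],k=[ci['fx'],ci['fy'],ci['cx'],ci['cy']])
P=cloud(d,ci); r=np.linalg.norm(P[:,:,:2]-h,axis=2)
m=(P[:,:,2]>.125)&(P[:,:,2]<.145)&(r<.03); print("handle",h,P[m][:,:2].mean(0) if m.any() else None,m.sum(),P[m][:,2].max() if m.any() else 0)
print(observe()['clock'],observe()['ee_pos'])
```

```text
sock 25 11.5 0.142 [ 0.37   0.379  1.801 -0.141  0.535  1.846]
sock 25 11.5 0.3 [ 0.37   0.198  1.591 -0.09   0.924  1.779]
sock 25 31 0.142 [0.3   0.366 1.821 0.199 0.538 1.18 ]
sock 25 31 0.3 [0.3   0.183 1.61  0.127 0.928 1.275]
felt 25 -12 0.5 [-0.299  1.145  1.049 -0.093  2.078  1.487]
felt 25 -12 0.54 [-0.283  1.228  0.859 -0.082  2.187  1.492]
felt 25 -6 0.5 [-0.268  1.147  1.045 -0.169  2.073  1.419]
felt 25 -6 0.54 [-0.254  1.23   0.854 -0.165  2.181  1.412]
sock 35 11.5 0.142 [ 0.384  0.354  1.908 -0.367  0.295  2.074]
sock 35 11.5 0.3 [ 0.384  0.143  1.71  -0.164  0.692  1.849]
sock 35 31 0.142 [0.28  0.336 1.936 0.503 0.312 0.873]
sock 35 31 0.3 [0.28  0.121 1.736 0.231 0.703 1.178]
felt 35 -12 0.5 [-0.302  1.052  1.148 -0.08   1.898  1.492]
felt 35 -12 0.54 [-0.285  1.13   0.973 -0.068  1.997  1.499]
felt 35 -6 0.5 [-0.273  1.054  1.145 -0.145  1.893  1.427]
felt 35 -6 0.54 [-0.258  1.132  0.968 -0.138  1.992  1.426]
sock 40 11.5 0.142 [ 0.391  0.351  1.957 -0.705  0.188  2.414]
sock 40 11.5 0.3 [ 0.391  0.122  1.767 -0.225  0.575  1.907]
sock 40 31 0.142 [0.27  0.33  1.99  0.89  0.223 0.484]
sock 40 31 0.3 [0.27  0.096 1.797 0.314 0.592 1.098]
felt 40 -12 0.5 [-0.304  1.005  1.201 -0.074  1.805  1.493]
felt 40 -12 0.54 [-0.287  1.081  1.033 -0.062  1.899  1.501]
felt 40 -6 0.5 [-0.276  1.006  1.198 -0.135  1.8    1.429]
felt 40 -6 0.54 [-0.261  1.083  1.029 -0.126  1.894  1.43 ]
handle [0.502 0.311] [0.503 0.311] 358 0.1372020309826783
3.6667 [0.503 0.31  0.231]
```

View pics/w1.png

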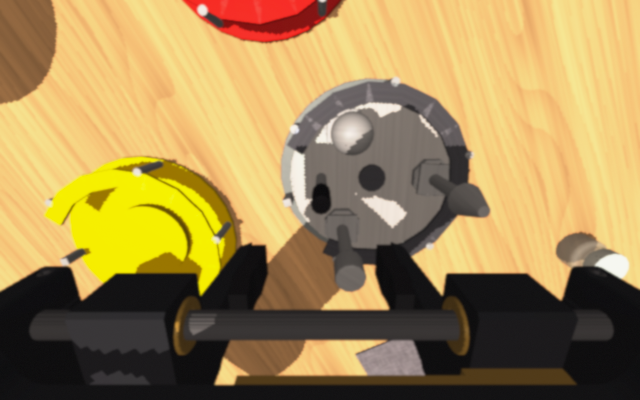

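The wrist depth puts the handle (px 320,197) at (0.503,0.311), as predicted. Next I grip it and turn the turret.

Run:
```python
from h import *
np.set_printoptions(precision=3,suppress=True)
D=np.radians
q=flip(down(D(153.5))); h=pol(.06,153.5)
print(line_to(tcp([*h,.122],q),threshold=15))
set_gripper(.0); print(observe()['width'],observe()['grip_force'])
for a in np.linspace(153.5,109.5,8)[1:]:
    q=flip(down(D(a))); line_to(tcp([*pol(.06,a),.122],q),q,v=.06)
print(observe()['ft_force'],observe()['clock'])
set_gripper(.06); line_to(tcp([*pol(.06,a),.25],q),v=.25)
b=pol(.07,169.6); q=flip(down(D(20)+np.pi))
q1=down(D(90)); q1=flip(q1)
movep(tcp([b[0]-.1,b[1],.3],q1),q1)
ct=camera_info("top");p,d=camera("top"); cv2.imwrite("pics/t2.png",cv2.resize(p[163:243,241:321],(480,480),interpolation=2)[:,:,::-1])
P=cloud(d,ct); 
cw=camera_info("wrist");pw,dw=camera("wrist");cv2.imwrite("pics/w2.png",pw[:,:,::-1]);W=cloud(dw,cw)
for n,Q in(("top",P),("wrist",W)):
  m=(np.linalg.norm(Q[:,:,:2]-C,axis=2)<.11)&(Q[:,:,2]>.11)&(Q[:,:,2]<.17)
  k,l,st,ce=cv2.connectedComponentsWithStats(m.astype(np.uint8))
  for i in range(1,k):
    if st[i,4]>15: s=Q[l==i]; print(n,ce[i],st[i,4],s[:,:2].mean(0),(s[:,:2].min(0)+s[:,:2].max(0))/2,s[:,2].max())
print("front",b,observe()['clock'])
```

```text
False
0.017034580526317185 30.0005722604692
[ 4.072 -3.725  0.517] 7.2
top [260.5 182.5] 88 [0.598 0.337] [0.599 0.337] 0.1607309339288876
top [298.908 189.553] 76 [0.576 0.218] [0.579 0.22 ] 0.16084072270897787
top [260.303 204.121] 33 [0.533 0.339] [0.534 0.34 ] 0.14726897144913775
wrist [273.85  27.8 ] 481 [0.534 0.339] [0.535 0.34 ] 0.137267802521021
wrist [323.759  83.624] 869 [0.487 0.295] [0.487 0.295] 0.15784787641461806
front [0.487 0.296] 9.4167
```

View pics/w2.png

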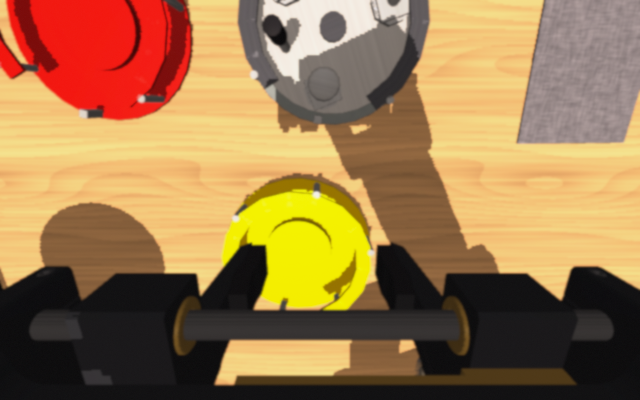

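The barrel head is at (0.487,0.295), px (324,84), within 2 mm of the front point. The pointer tip at (318,120) is in line with it. Next I unscrew it, re-grip it with the tool tilted 35° and lift.

Run:
```python
from h import *
np.set_printoptions(precision=3,suppress=True)
D=np.radians
b=[.487,.2955]; Q=lambda a: flip(down(D(a)))
set_gripper(.055)
movep(tcp([*b,.22],Q(45)),Q(45))
print(line_to(tcp([*b,.142],Q(45)),threshold=15)); set_gripper(0.); print("w",observe()['width'])
for a in np.linspace(45,128,5)[1:]:
    movep(tcp([*b,.142],Q(a)),Q(a)); print(a,observe()['wrist_torque'][2])
set_gripper(.055); line_to(tcp([*b,.20],Q(128)),v=.2)
qt=flip(tilt(D(11.5),D(35)).as_quat()); z=R.from_quat(qt).apply([0,0,1])
g=np.array([*b,.140])
movep(tcp(g-.075*z,qt),qt)
print(line_to(tcp(g,qt),v=.1,threshold=15)); set_gripper(0.); print("w",observe()['width'],observe()['ft_force'])
print("lift stop",line_to(tcp(g+[0,0,.02],qt),v=.05,threshold=20),observe()['ee_pos'],observe()['ft_force'],observe()['clock'])
cv2.imwrite("pics/s3.png",cv2.resize(camera("scene")[0][150:290,300:460],(640,560))[:,:,::-1])
```

```text
False
w 0.02721880388852299
65.75 0.002669914382584541
86.5 0.030839895959686812
107.25 -0.03649582414511038
128.0 0.026873027366643987
False
w 0.027034980486804853 [-0.673 -0.163  0.761]
lift stop False [0.498 0.298 0.144] [-0.064  0.209 -2.915] 17.2
```

View pics/s3.png

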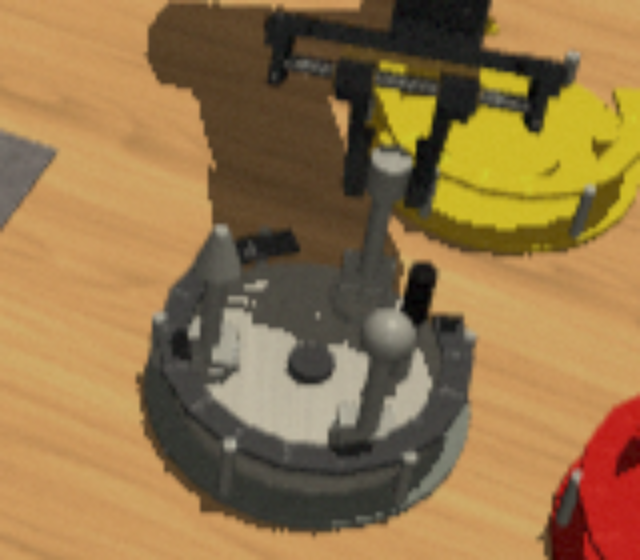

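The mandrel came free and is held (about 2.9 N of weight). Next I lift it clear and lay it on the felt, with the head away from the robot.

Run:
```python
from h import *
np.set_printoptions(precision=3,suppress=True)
D=np.radians
qt=flip(tilt(D(11.5),D(35)).as_quat()); b=np.array([.487,.2955,.31])
line_to(tcp(b,qt),v=.15)
qf=flip(tilt(D(-6),-D(55)).as_quat()); f=np.array([.565,-.057,.15])
print(inverse_kinematics(tcp(f,qf),qf))
line_to(tcp(f,qf),qf,v=.15); print(observe()['clock'],observe()['width'],observe()['ft_force'])
f[2]=.06; line_to(tcp(f,qf),v=.12)
cv2.imwrite("pics/s4.png",cv2.resize(camera("scene")[0][110:270,180:380],(700,560))[:,:,::-1])
f[2]=.0245;print(line_to(tcp(f,qf),v=.04,threshold=7),observe()['ee_pos'],tcp(f,qf),observe()['ft_force'],observe()['clock'])
```

```text
[-0.256  1.025  0.826 -0.158  2.238  1.385]
21.1417 0.027163354113293507 [ 0.193 -0.    -3.078]
False [ 0.55  -0.055  0.014] [ 0.55  -0.055  0.014] [-0.57  -0.8   -0.929] 23.1333
```

View pics/s4.png

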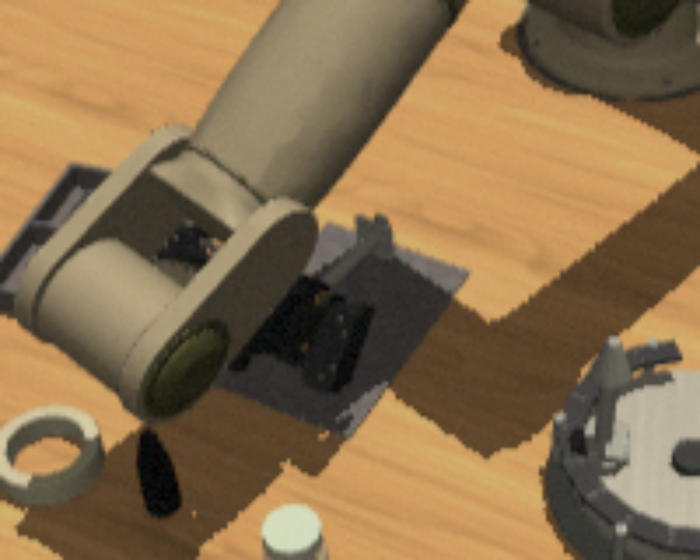

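The mandrel is level and resting on the felt. Next I let go, retreat upwards and look from above.

Run:
```python
from h import *
np.set_printoptions(precision=3,suppress=True)
D=np.radians
set_gripper(.055); sleep(.3)
p=observe()['ee_pos']; line_to(p+[0,0,.15],v=.15); 
q=flip(down(D(84)))
movep([.44,-.055,.27],q)
cw=camera_info("wrist");p,d=camera("wrist");cv2.imwrite("pics/w5.png",p[:,:,::-1]);W=cloud(d,cw)
m=(W[:,:,2]>.011)&(W[:,:,2]<.06)&(abs(W[:,:,0]-.527)<.115)&(abs(W[:,:,1]+.052)<.08)
k,l,st,ce=cv2.connectedComponentsWithStats(m.astype(np.uint8)); i=1+st[1:,4].argmax(); s=W[l==i]
c=s[:,:2].mean(0); u=np.linalg.svd(s[:,:2]-c,full_matrices=False)[2][0]; t=(s[:,:2]-c)@u; v=(s[:,:2]-c)@[-u[1],u[0]]
print(ce[i],st[i,4],"c",c,"ang",np.degrees(np.arctan2(u[1],u[0])),"len",t.min(),t.max(),"ends",c+u*t.min(),c+u*t.max(),"mid of ends",c+u*(t.min()+t.max())/2)
for a in np.arange(t.min(),t.max(),.01):
    w=(t>=a)&(t<a+.01); print(f"{a:.3f} w {np.ptp(v[w])*1000:.0f} vc {(v[w].max()+v[w].min())*500:.1f} z {s[w][:,2].max():.4f}")
print(observe()['clock'])
```

```text
[312.508 101.31 ] 1588 c [ 0.526 -0.053] ang 173.5199107342271 len -0.055373050261315636 0.06909632770917137 ends [ 0.581 -0.059] [ 0.457 -0.045] mid of ends [ 0.519 -0.052]
-0.055 w 25 vc -0.2 z 0.0343
-0.045 w 25 vc -0.1 z 0.0339
-0.035 w 26 vc -0.3 z 0.0336
-0.025 w 20 vc 0.3 z 0.0277
-0.015 w 14 vc -0.3 z 0.0284
-0.005 w 14 vc -0.3 z 0.0289
0.005 w 13 vc 0.4 z 0.0297
0.015 w 13 vc 0.4 z 0.0295
0.025 w 12 vc -0.1 z 0.0298
0.035 w 12 vc -0.1 z 0.0295
0.045 w 35 vc -0.2 z 0.0414
0.055 w 35 vc -0.4 z 0.0417
0.065 w 12 vc 0.2 z 0.0408
26.3
```

View pics/w5.png

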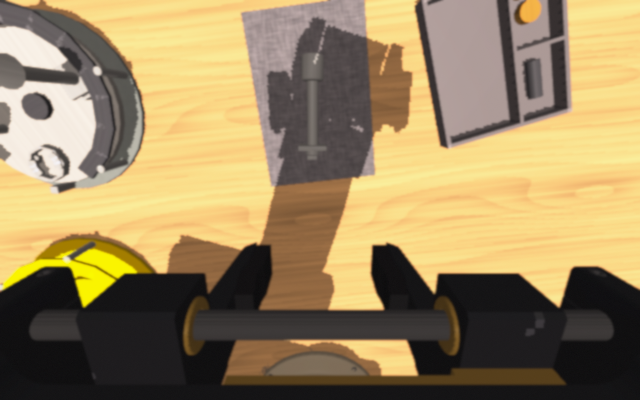

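It lies on the felt, foot at (0.457,-0.045) (px 313,158), axis -6.5° and sizes as expected. Next I grip the shank and move it to the tray.

Run:
```python
from h import *
np.set_printoptions(precision=3,suppress=True)
D=np.radians
set_gripper(.045)
q=flip(down(D(83.5))); m=[.5165,-.0518]
movep([*m,.10],q); print(line_to([*m,.008],v=.08,threshold=10),observe()['ee_pos'])
set_gripper(0.); print("w",observe()['width'])
line_to([*m,.12],v=.1); print(observe()['ft_force'],observe()['width'])
q=flip(down(D(101.2))); s=[.5453,-.2497]
line_to([*s,.12],q,v=.15)
line_to([*s,.03],v=.1); print(line_to([*s,.0092],v=.03,threshold=8),observe()['ee_pos'],observe()['ft_force'])
set_gripper(.034); sleep(.2); line_to([*s,.15],v=.12)
movep([s[0]-.1,s[1]+.05,.27],q)
cw=camera_info("wrist");p,d=camera("wrist");cv2.imwrite("pics/w6.png",p[:,:,::-1])
print(observe()['clock'],observe()['width'])
```

```text
False [ 0.517 -0.052  0.008]
w 0.01304029576971138
[ 0.743 -0.275 -2.517] 0.013082069874833128
True [ 0.545 -0.25   0.009] [-1.545  0.927  4.882]
36.5917 0.03423246195223138
```

View pics/w6.png

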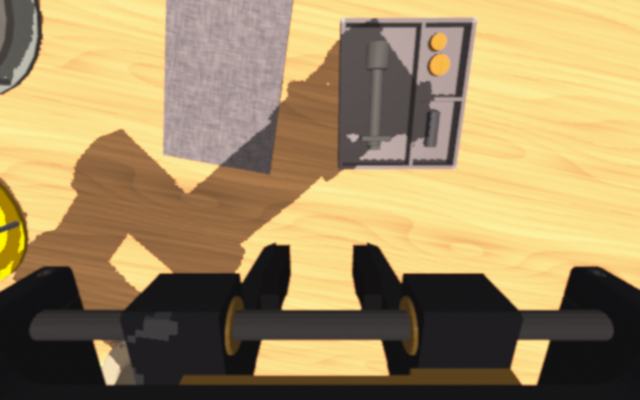

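The mandrel lies lengthwise in the long compartment, head at px (377,55) and foot at (371,140), and the gripper is clear of everything.

```bash
python3 -c "
from workcell import *
print(finish_job())"
```

```text
the job is handed in; nothing more can be done
None
```

I handed the job in at about 37 s: the barrel mandrel was unscrewed, laid on the felt, re-gripped by its shank and now lies lengthwise in the tray's long compartment; the system reported no verdict.

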